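# Load the bore-checking fixture and plug the brass sleeve

## Robot

A 6-joint arm with a two-finger parallel gripper is mounted at the origin on the work surface. World frame = base frame: x ahead of the robot, y to its left, z up, the work surface at z = 0. Lengths are in m, angles in rad, forces in N, time in s.
With the tool pointing down it reaches from about 0.425 to 0.95 m from the base axis. Payload 3.5 kg.
Tool frame: the origin (TCP) lies on the mounting face of the last link; the fingertips stand 173 mm ahead of it and the grasp point (between the pads) lies 155 mm ahead of it; z points along the fingers, y is the line along which they close (so a half turn about z gives the same grasp; the last joint's range is limited). The gripper opens to 85 mm and grips with 20 to 120 N. Pads are 22 mm wide; open, the fingers measure 114 mm over their backs; the gripper's body (76 mm by 85 mm) begins 54 mm behind the grasp point. The pads swing forward as they close: fully open they stand 13 mm farther back than shut.
Start: joints at [-1.443, 0.286, 1.577, -0, 1.279, -0.15], TCP at [0.185, -0.649, 0.405] pointing down, gripper open.
Joint ranges: [-2.77, 2.77], [-0.9, 2.22], [0.21, 2.48], [-1.53, 4.67], [0.24, 2.81], [-2.84, 2.84]. Speed limits (rad/s): [2.79, 2.79, 3.14, 3.14, 3.14, 3.14].

## Interface

Orientations are given as a 3x3 rotation matrix whose columns are the frame's x, y, z axes.
In Python, from station import robot, read_camera, nets gives the robot as it stands. The module is installed in compiled form; this text tells all that it offers.
- The arm moves only by the tool play_rows, never from a script. Its argument "increments" is a list of rows, each an object with "grip": the opening, from 0 (shut) to 1 (fully open); "slide": the shift along the world's x, y, z normalised to -1 to 1, where 1 is 80 cm, a list of three; "angular": the turn, a rotation vector about the world's x, y, z normalised to -1 to 1, where 1 is 90 degrees, a list of three. A call has 1 to 8 rows; each row is the pose to reach, as a shift and turn from the pose commanded when the call began; what a row does not reach only later rows make up. A row lasts 1/12 s, in which the tool goes at most 41.7 mm and 7.16 degrees, less where a joint would pass 70% of its speed; a pose out of reach is approached as far as the arm can. A call with a number of a shift or a turn outside -1 to 1 is refused whole. A call with a gripper value outside its range is refused whole. The fingers move at their own pace and stop on an object; the grip force is fixed at half the most. Time passes only in rows, so rows that repeat a pose let the fingers close. It gives the time, the measured TCP pose, the force, the opening and the grip force at its end, in the units of the state.
- robot.state(): the state, without advancing time (a new reading comes with each control period).
- read_camera(name): name is "scene" or "top" or "wrist"; returns a dict with "img" (400x640x3 uint8, red, green, blue), "fx", "fy", "cx", "cy" (pixels), "rvec" (rotation vector, rad) and "tvec" (3), from world to camera coordinates, as OpenCV has them. Camera axes: x right, y down, z forward; pixel columns grow to the right and rows downward; lengths in m; the calibration is good to about 2 mm. A picture is of the moment at which its call begins. There is no depth.
- robot.job_done(): hands the job in; it is judged then, once.
Trained networks look in a picture, given as the dict that the camera call returned (one of the last four; its "shot" number tells which), for a name from the list of things; names that differ only in an ending like _2 or _b are one class to them, and where a whole thing is asked for, a point or a joint stands for the part that bears it (a point fixed in the world has none). Each returns a list of dicts, best first, with "p" (0 to 1); they miss things now and then, are a little off and sometimes report something else, mostly with a low value. They report only what shows in the picture. A call takes as long as a camera call.
- nets.spot_in(picture, name): "point" ([row, column] as shares, 0 to 1, of the picture: columns of its width, rows of its height, amid what is visible of it).
- nets.regions_of(picture, name): "mask" (400x640 bool, what is visible of it) and "point" ([row, column] as shares, 0 to 1, of the picture: columns of its width, rows of its height, amid what is visible of it).
The state is a dict: "clock": time; "qpos": joint angles; "joint_velocities": joint speeds; "joint_torque": joint torques, N m; "ee_pos": TCP position; "orientation": TCP orientation; "force": force on the tool from outside, world axes, zero at the start; "wrist_torque": the same for the moment, N m; "opening": finger opening in m; "finger_force": force on a finger pad.
Only numpy, scipy, OpenCV 4.12 (cv2) and the standard library are available. Lean on these libraries where they do the work, as an engineer would, in place of code of your own. Each camera call takes 0.05 s, during which the arm holds its last target. There are 200 camera calls.

## Task

Set up the bore check at the goldsmith's bench: first stand the brass sleeve and the steel sleeve upright in the two nests of the aluminium fixture, one in each (either way round), setting them down rather than dropping them. Then take the blue-handled plug gauge from the rack, push its pin fully home in the bore of the brass sleeve so that its collar sits on the sleeve's rim, and leave it there. Leave the other gauges and everything else on the bench where they are.

Things in the scene. Friction and masses are not known exactly. Their poses are not given: they have to be found in the camera images.
- fixture: Fixed aluminium checking fixture, a block 80 (x) by 190 (y) by 40 mm tall with two round nests from above, each 43 mm in diameter and 22 mm deep, with 2 mm chamfers, at 45 mm either side of its centre along its y axis. Origin at the centre of its underside, on the bench. It may stand on either side of the bench.
- nest_a (a point): Centre of the floor of the fixture's nest on its +y side, 18 mm above the bench.
- nest_b (a point): Centre of the floor of the fixture's nest on its -y side, 18 mm above the bench.
- rack: Fixed pale wooden gauge rack, a block 70 (x) by 200 (y) by 60 mm tall with three holes of 18 mm diameter, 56 mm deep, in a row along its y axis at -65, 0 and +65 mm. Origin at the centre of its underside. It stands on the side away from the fixture. Which gauge is in which hole varies.
- brass_sleeve: Loose yellow brass sleeve standing upright on the bench: 40 mm outer diameter, 60 mm tall, with a bore of 15 mm diameter right through. About 300 g. Origin at the centre of its underside, z up the bore.
- steel_sleeve: Loose grey steel sleeve, same size as the brass one: 40 mm outer diameter, 60 mm tall, 15 mm bore. Origin at the centre of its underside, z up the bore.
- blue_gauge: Blue plug gauge upright in the rack, 136 mm tall: steel pin 13 mm in diameter, 50 mm long, its last 8 mm tapered by 3 mm in radius; collar 30 mm in diameter, 6 mm thick; blue handle 24 mm in diameter, 80 mm tall. Origin at the tip of the pin, z up. In the rack the collar rests on its top, origin 10 mm above the bench. The one to use; fully home, its origin is 10 mm above the sleeve's underside.
- red_gauge: Red plug gauge upright in the rack, 136 mm tall: steel pin 16.5 mm in diameter, 50 mm long, its last 8 mm tapered by 3 mm in radius; collar 30 mm in diameter, 6 mm thick; red handle 24 mm in diameter, 80 mm tall. Origin at the tip of the pin, z up. In the rack the collar rests on its top, origin 10 mm above the bench. Leave it.
- yellow_gauge: Yellow plug gauge upright in the rack, 136 mm tall: steel pin 10 mm in diameter, 50 mm long, its last 8 mm tapered by 3 mm in radius; collar 30 mm in diameter, 6 mm thick; yellow handle 24 mm in diameter, 80 mm tall. Origin at the tip of the pin, z up. In the rack the collar rests on its top, origin 10 mm above the bench. Leave it.
- mandrel: Dark steel ring mandrel, a loose upright tapering post 160 mm tall on a round foot 64 mm in diameter and 18 mm thick, standing between the two sleeves; the post is 26 mm in diameter at the foot, 14 mm at the top. Origin at the centre of its underside. Leave it.
- tin: Loose amber glass jar with a dark lid, 52 mm in diameter, 60 mm tall, standing close behind the fixture, on the side away from the robot. Origin at the centre of its underside. Leave it.
- file: Loose flat file with a round pale wooden handle, 210 mm long, lying on the bench just in front of the rack, on the robot's side; the handle is 24 mm thick. Origin on its underside, near the handle end of the blade; x along the blade. Leave it.
- caliper: Loose caliper lying flat on the bench at the far side, beam 190 mm long, jaws 60 mm long, 12 mm thick. Origin at the middle of the beam's underside; x along the beam. Leave it.

How it is judged:
On the way, in this order (a step that is already met when the one before it is completed fails the run):
1. both sleeves stand seated in the two nests, one in each, and let go (((horizontal distance between brass_sleeve and nest_a below 0.005 m and z of brass_sleeve in the frame of nest_a below 0.004 m and angle between each of brass_sleeve, steel_sleeve's own z axis and vertical below 0.07 rad and horizontal distance between steel_sleeve and nest_b below 0.005 m and z of steel_sleeve in the frame of nest_b below 0.004 m) or (horizontal distance between brass_sleeve and nest_b below 0.005 m and z of brass_sleeve in the frame of nest_b below 0.004 m and angle between each of brass_sleeve, steel_sleeve's own z axis and vertical below 0.07 rad and horizontal distance between steel_sleeve and nest_a below 0.005 m and z of steel_sleeve in the frame of nest_a below 0.004 m)) and contact force between each of brass_sleeve, steel_sleeve and the fingers below 0.1 N), for 0.2 s.
2. the blue gauge is fully home in the brass sleeve (((horizontal distance between brass_sleeve and nest_a below 0.005 m and z of brass_sleeve in the frame of nest_a below 0.004 m and angle between each of brass_sleeve, steel_sleeve's own z axis and vertical below 0.07 rad and horizontal distance between steel_sleeve and nest_b below 0.005 m and z of steel_sleeve in the frame of nest_b below 0.004 m) or (horizontal distance between brass_sleeve and nest_b below 0.005 m and z of brass_sleeve in the frame of nest_b below 0.004 m and angle between each of brass_sleeve, steel_sleeve's own z axis and vertical below 0.07 rad and horizontal distance between steel_sleeve and nest_a below 0.005 m and z of steel_sleeve in the frame of nest_a below 0.004 m)) and horizontal distance between blue_gauge and brass_sleeve below 0.005 m and z of blue_gauge in the frame of brass_sleeve between 0.006 and 0.0135 m and angle between the z axis of blue_gauge and the z axis of brass_sleeve, either way round below 0.08 rad), for 0.2 s.
At the end, for the whole second after the job is handed in: Each sleeve stands upright (within 4 deg) in its own nest, within 5 mm of the centre and 4 mm of the floor; the blue gauge is in the brass sleeve, axes within 5 mm and 4.5 deg, collar within 3.5 mm of the rim; all at rest (all of step 2 and linear speed of each of brass_sleeve, steel_sleeve, blue_gauge below 0.02 m/s); the robot touches nothing.
It fails at once if the mandrel or the jar is moved by more than 25 mm (distance of any of mandrel, tin from where it was at the start of the episode above 0.025 m).
It fails at once if the file or the caliper is moved by more than 25 mm (distance of any of file, caliper from where it was at the start of the episode above 0.025 m).
It fails at once if the red or the yellow gauge is moved by more than 25 mm (distance of any of red_gauge, yellow_gauge from where it was at the start of the episode above 0.025 m).
It fails at once if a sleeve is dropped (falls faster than 0.8 m/s out of the fingers) ((contact force between brass_sleeve and the fingers below 0.01 N and linear speed of brass_sleeve above 0.8 m/s) or (contact force between steel_sleeve and the fingers below 0.01 N and linear speed of steel_sleeve above 0.8 m/s)).
It also fails if it takes over 72 s, if anything falls off the work surface, if the arm or the gripper's body presses on something with over 40 N, if the wrist force passes 120 N, or if a joint passes its speed limit or range.

## Working session

There is one attempt and no reset: what is moved stays moved. The work goes in short steps, Python scripts to look and compute and a tool call to move; the robot and the scene stay as the last step left them, time stands still between calls to the robot, and variables do not carry over. Pictures are saved under pics/ and viewed, at most 10 in all, crops included, and the job is handed in when it is done.

Besides the shell and the picture viewer there is one more tool, called after "Request:" as name(argument=value, ...), one argument or row to a line, values as JSON. play_rows: Moves the arm, as the interface text tells. Its arguments: {"type":"object","properties":{"increments":{"type":"array"}},"required":["increments"]}

```bash
mkdir -p pics
cat > h.py <<'E'
import numpy as np, cv2
from station import robot, read_camera, nets
def ray(c,uv):
    R,_=cv2.Rodrigues(np.array(c["rvec"],float)); t=np.array(c["tvec"],float).ravel()
    d=R.T@np.array([(uv[0]-c["cx"])/c["fx"],(uv[1]-c["cy"])/c["fy"],1.]); return -R.T@t,d
def onz(c,uv,z):
    o,d=ray(c,uv); return (o+d*(z-o[2])/d[2])
def proj(c,P):
    return cv2.projectPoints(np.array(P,float).reshape(-1,3),np.array(c["rvec"],float),np.array(c["tvec"],float),np.array([[c["fx"],0,c["cx"]],[0,c["fy"],c["cy"]],[0,0,1.]]),None)[0].reshape(-1,2)
def save(c,n): cv2.imwrite("pics/"+n,c["img"][:,:,::-1])
E
python3 - <<'E'
from h import *
names=["fixture","rack","brass_sleeve","steel_sleeve","blue_gauge","red_gauge","yellow_gauge","mandrel","tin","file","caliper"]
for cam in ("top","scene"):
    c=read_camera(cam); save(c,cam+"0.png")
    print(cam,"cam pos",ray(c,(320,200))[0].round(3),c["fx"])
    for n in names:
        for r in nets.regions_of(c,n)[:2]:
            ys,xs=np.nonzero(r["mask"]); 
            if len(xs)==0: continue
            print(n,round(r["p"],2),"uv",round(r["point"][1]*640,1),round(r["point"][0]*400,1),"box",xs.min(),xs.max(),ys.min(),ys.max(),"z0",onz(c,(r["point"][1]*640,r["point"][0]*400),0.03)[:2].round(3))
print(robot.state())
E
```

```text
top cam pos [0.414 0.013 1.112] 470.92131344092286
fixture 0.97 uv 210.5 220.2 box 168 256 193 242 z0 [0.504 0.264]
rack 0.84 uv 436.5 215.8 box 391 486 190 236 z0 [ 0.529 -0.256]
brass_sleeve 0.8 uv 301.7 250.6 box 293 311 243 260 z0 [0.441 0.053]
steel_sleeve 0.64 uv 345.2 162.2 box 339 357 150 171 z0 [ 0.65  -0.042]
blue_gauge 0.74 uv 414.8 215.2 box 406 426 209 225 z0 [ 0.529 -0.206]
red_gauge 0.85 uv 472.5 205.1 box 463 486 197 213 z0 [ 0.557 -0.341]
yellow_gauge 0.5 uv 445.3 211.4 box 436 455 204 218 z0 [ 0.54  -0.277]
mandrel 0.72 uv 316.4 205.2 box 302 328 190 216 z0 [0.546 0.023]
tin 0.88 uv 190.9 179.6 box 179 204 169 192 z0 [0.597 0.315]
caliper 0.95 uv 239.6 127.1 box 189 268 106 135 z0 [0.727 0.209]
caliper 0.39 uv 434.2 215.6 box 390 486 190 236 z0 [ 0.529 -0.251]
scene cam pos [ 1.076 -0.361  1.026] 472.3860533868395
fixture 0.81 uv 391.5 143.5 box 357 423 112 175 z0 [0.519 0.254]
rack 0.77 uv 225.5 251.3 box 184 269 209 290 z0 [ 0.537 -0.268]
brass_sleeve 0.58 uv 311.8 159.9 box 305 320 148 172 z0 [0.437 0.049]
steel_sleeve 0.61 uv 330.4 236.3 box 322 338 225 250 z0 [
[... 679 characters left out ...]
), 'joint_velocities': array([ 5.11689624e-05, -4.25209021e-04,  1.27747122e-03, -1.49116849e-03,
       -9.95978274e-05,  1.73759824e-04]), 'joint_torque': array([ 7.71884061e-04, -4.05968177e+01, -2.92936671e+01, -1.46126558e-04,
        5.69959648e-04, -3.95373377e-06]), 'ee_pos': array([ 0.18512497, -0.649103  ,  0.40474308]), 'orientation': array([[ 9.61670856e-01,  2.74206426e-01, -8.53493937e-06],
       [ 2.74206425e-01, -9.61670856e-01, -1.83683341e-05],
       [-1.32445177e-05,  1.53239563e-05, -1.00000000e+00]]), 'force': array([-1.11521325,  0.23511375, -0.40869097]), 'wrist_torque': array([0.01890583, 0.04341649, 0.00900712]), 'finger_force': 0.0, 'opening': 0.08577042738280688}
```

Run:
```python
import cv2
a=cv2.imread("pics/top0.png")[90:270,150:500]; cv2.imwrite("pics/a.png",cv2.resize(a,None,fx=2.28,fy=2.28,interpolation=cv2.INTER_CUBIC))
```

```text
(no output)
```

View pics/a.png

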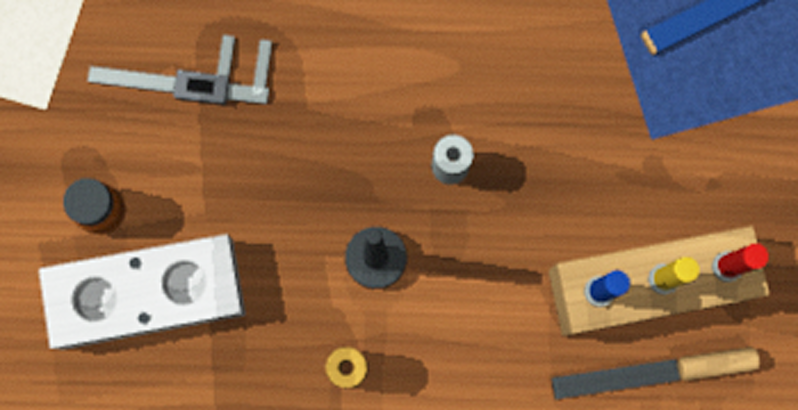

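The crop shows the fixture at left, nests at crop (95,298) and (184,282), with the jar above it. Brass is at (346,368), steel at (453,155) and the mandrel between them. The rack at right holds blue, yellow and red, blue nearest the middle at (608,288). This agrees with the nets. The fixture and rack are yawed about +10°. I'll turn the tool to about 100° and head for the brass sleeve.

Request:
play_rows(
  increments=[
    {"grip":1,"slide":[0.394,0.436,0],"angular":[0,0,0.933]},
    {"grip":1,"slide":[0.394,0.436,0],"angular":[0,0,0.933]},
    {"grip":1,"slide":[0.394,0.436,0],"angular":[0,0,0.933]},
    {"grip":1,"slide":[0.394,0.436,0],"angular":[0,0,0.933]},
    {"grip":1,"slide":[0.394,0.436,0],"angular":[0,0,0.933]},
    {"grip":1,"slide":[0.394,0.436,0],"angular":[0,0,0.933]},
    {"grip":1,"slide":[0.394,0.436,0],"angular":[0,0,0.933]},
    {"grip":1,"slide":[0.394,0.436,0],"angular":[0,0,0.933]},
  ],
)

```text
clock: 1.87
ee_pos: [0.4096, -0.4, 0.4051]
orientation: [[0.283, 0.959, 0.0], [0.959, -0.283, -0.001], [-0.0, 0.001, -1.0]]
force: [0.6, -0.3, -0.2]
opening: 0.0852
finger_force: 0.0
```

```bash
cat >> h.py <<'E'
def st():
    s=robot.state(); R=s["orientation"]; print("t",round(s["clock"],2),"pos",np.round(s["ee_pos"],4),"yaw",round(np.degrees(np.arctan2(R[1,0],R[0,0])),2),"tilt",np.round(R[:,2],3),"F",np.round(s["force"],1),"op",round(s["opening"],4),"ff",round(float(s["finger_force"]),1)); return s
E
python3 - <<'E'
from h import *
s=st(); c=read_camera("wrist"); save(c,"w0.png"); o,d=ray(c,(c["cx"],c["cy"])); print(s["orientation"].T@(o-s["ee_pos"]), s["orientation"].T@d, c["fx"])
for n in ["rack","blue_gauge","yellow_gauge","red_gauge","mandrel","brass_sleeve"]:
    for r in nets.spot_in(c,n)[:1]: print(n,r["p"],r["point"][1]*640,r["point"][0]*400,onz(c,(r["point"][1]*640,r["point"][0]*400),.06))
E
```

```text
t 1.87 pos [ 0.4096 -0.4     0.4051] yaw 73.55 tilt [ 0.    -0.001 -1.   ] F [ 0.6 -0.3 -0.2] op 0.0852 ff 0.0
[0.07534593 0.00077234 0.03084489] [-2.95645813e-01  1.13479897e-05  9.55297625e-01] 316.3712201321689
rack 0.65 415.168 44.2 [ 0.52831146 -0.30624175  0.06      ]
blue_gauge 0.52 325.376 63.800000000000004 [ 0.44594035 -0.29898221  0.06      ]
red_gauge 0.97 465.6 45.6 [ 0.57185117 -0.32030971  0.06      ]
```

View pics/w0.png

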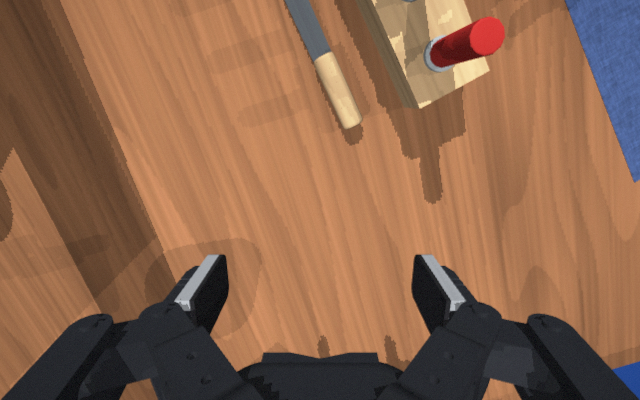

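The view shows the red gauge at (485,38) on the rack's end, the file above, and the fingers below. The wrist camera looks ahead along tool +x. I'll carry on towards brass.

Request:
play_rows(
  increments=[
    {"grip":1,"slide":[0.05,0.4,0],"angular":[0,0,0.294]},
    {"grip":1,"slide":[0.05,0.4,0],"angular":[0,0,0.294]},
    {"grip":1,"slide":[0.05,0.4,0],"angular":[0,0,0.294]},
    {"grip":1,"slide":[0.05,0.4,0],"angular":[0,0,0.294]},
    {"grip":1,"slide":[0.05,0.4,0],"angular":[0,0,0.294]},
    {"grip":1,"slide":[0.05,0.4,0],"angular":[0,0,0.294]},
    {"grip":1,"slide":[0.05,0.4,0],"angular":[0,0,0.294]},
    {"grip":1,"slide":[0.05,0.4,0],"angular":[0,0,0.294]},
  ],
)

```text
clock: 2.88
ee_pos: [0.4482, -0.0806, 0.4049]
orientation: [[-0.166, 0.986, 0.001], [0.986, 0.166, 0.0], [0.0, 0.001, -1.0]]
force: [0.2, 0.4, 1.0]
opening: 0.0856
finger_force: 0.0
```

```bash
cat >> h.py <<'E'
def cyl(p,r,z0,z1):
    a=np.linspace(0,2*np.pi,60,endpoint=False)
    return np.concatenate([np.c_[p[0]+r*np.cos(a),p[1]+r*np.sin(a),0*a+z] for z in (z0,z1)])
def fitcyl(cams,masks,x0,r,z0,z1):
    """xy of upright cylinder whose rendered hull best matches masks (IoU)"""
    from scipy.optimize import minimize
    def f(p):
        e=0
        for c,m in zip(cams,masks):
            h=cv2.convexHull(proj(c,cyl(p,r,z0,z1)).astype(np.float32))
            im=np.zeros(m.shape,np.uint8); cv2.fillConvexPoly(im,np.round(h*16).astype(np.int32),1,shift=4)
            e-= (im.astype(bool)&m).sum()/max(1,(im.astype(bool)|m).sum())
        return e/len(cams)
    return minimize(f,x0,method="Nelder-Mead",options=dict(initial_simplex=[np.array(x0)+d for d in ([0,0],[.006,0],[0,.006])],xatol=1e-4,fatol=1e-4))
E
python3 - <<'E'
from h import *
st(); w=read_camera("wrist"); t=read_camera("top"); s=read_camera("scene"); save(w,"w1.png")
def m(c,n):
    r=nets.regions_of(c,n); return r[0]["mask"] if r else None
for n,x0,zz in [("brass_sleeve",[.441,.053],(0,.06)),("steel_sleeve",[.65,-.045],(0,.06)),("tin",[.598,.313],(0,.06))]:
    rr=.026 if n=="tin" else .02
    ms={k:m(c,n) for k,c in (("w",w),("t",t),("s",s))}
    cs={"w":w,"t":t,"s":s}
    for ks in ("w","t","s","ts","wts"):
        if all(ms[k] is not None and ms[k].any() for k in ks):
            q=fitcyl([cs[k] for k in ks],[ms[k] for k in ks],x0,rr,*zz); print(n,ks,q.x.round(4),round(q.fun,3))
E
```

```text
t 2.88 pos [ 0.4482 -0.0806  0.4049] yaw 99.54 tilt [ 0.001  0.    -1.   ] F [0.2 0.4 1. ] op 0.0856 ff 0.0
brass_sleeve w [0.4385 0.0524] -0.947
brass_sleeve t [0.4396 0.0522] -0.911
brass_sleeve s [0.4377 0.0518] -0.874
brass_sleeve ts [0.4386 0.0513] -0.885
brass_sleeve wts [0.4385 0.0523] -0.899
steel_sleeve w [ 0.6529 -0.0474] -0.935
steel_sleeve t [ 0.6552 -0.0456] -0.781
steel_sleeve s [ 0.65  -0.045] 0.0
steel_sleeve ts [ 0.6552 -0.0456] -0.391
steel_sleeve wts [ 0.6529 -0.0472] -0.571
tin t [0.5976 0.3147] -0.768
tin s [0.5931 0.3161] -0.839
tin ts [0.5958 0.3139] -0.803
```

View pics/w1.png

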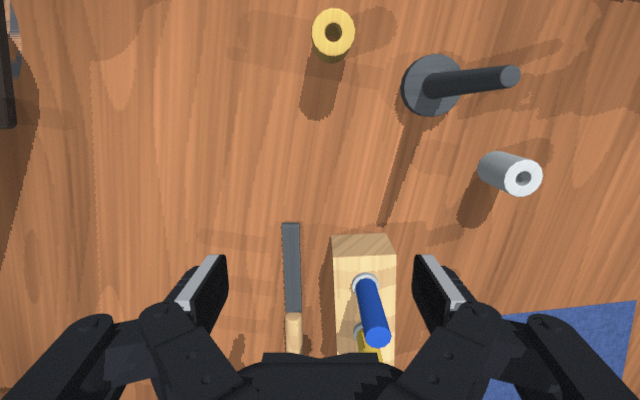

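Brass is at (333,32), steel at (520,177), the mandrel between them, and blue and yellow in the rack below. The fits agree: brass (0.4385, 0.0523), steel (0.653, -0.047). I'll go above brass.

Request:
play_rows(
  increments=[
    {"grip":1,"slide":[-0.012,0.166,0],"angular":[0,0,0]},
    {"grip":1,"slide":[-0.012,0.166,0],"angular":[0,0,0]},
    {"grip":1,"slide":[-0.012,0.166,-0.08],"angular":[0,0,0]},
    {"grip":1,"slide":[-0.012,0.166,-0.15],"angular":[0,0,0]},
    {"grip":1,"slide":[-0.012,0.166,-0.15],"angular":[0,0,0]},
    {"grip":1,"slide":[-0.012,0.166,-0.15],"angular":[0,0,0]},
    {"grip":1,"slide":[-0.012,0.166,-0.15],"angular":[0,0,0]},
    {"grip":1,"slide":[-0.012,0.166,-0.15],"angular":[0,0,0]},
  ],
)

```text
clock: 4.15
ee_pos: [0.4398, 0.0505, 0.2859]
orientation: [[-0.168, 0.986, 0.001], [0.986, 0.168, -0.0], [-0.001, 0.001, -1.0]]
force: [0.2, -0.6, 1.6]
opening: 0.0855
finger_force: 0.0
```

Run:
```python
from h import *
st(); w=read_camera("wrist"); t=read_camera("top"); save(w,"w2.png")
r=nets.regions_of(w,"brass_sleeve"); 
if r: q=fitcyl([w],[r[0]["mask"]],[.4385,.0523],.02,0,.06); print(r[0]["p"],q.x,q.fun)
r=nets.regions_of(t,"fixture")[0]
from scipy.optimize import minimize
def f(p):
    a=p[2]; R=np.array([[np.cos(a),-np.sin(a)],[np.sin(a),np.cos(a)]])
    b=[np.r_[R@np.array([sx*.04,sy*.095])+p[:2],z] for sx in(-1,1) for sy in(-1,1) for z in(0,.04)]
    im=np.zeros((400,640),np.uint8); cv2.fillConvexPoly(im,np.round(cv2.convexHull(proj(t,b).astype(np.float32))*16).astype(np.int32),1,shift=4)
    m=r["mask"]; return -(im.astype(bool)&m).sum()/(im.astype(bool)|m).sum()
q=minimize(f,[.508,.265,.17],method="Nelder-Mead",options=dict(initial_simplex=[[.508,.265,.17],[.515,.265,.17],[.508,.272,.17],[.508,.265,.25]],xatol=1e-4,fatol=1e-4))
print("fixture",q.x,q.fun); p=q.x
for s in(1,-1): print("nest",s,p[:2]+s*.045*np.array([-np.sin(p[2]),np.cos(p[2])]))
```

```text
t 4.15 pos [0.4398 0.0505 0.2859] yaw 99.66 tilt [ 0.001 -0.    -1.   ] F [ 0.2 -0.6  1.6] op 0.0855 ff 0.0
0.67 [0.43845683 0.05305936] -0.923907177549919
fixture [0.50926831 0.26152222 0.21117051] -0.9678407350689127
nest 1 [0.49983611 0.3055226 ]
nest -1 [0.51870052 0.21752184]
```

Request:
play_rows(
  increments=[
    {"grip":1,"slide":[-0.0013,0.0025,-0.05],"angular":[0,0,0]},
    {"grip":1,"slide":[-0.0013,0.0025,-0.1],"angular":[0,0,0]},
    {"grip":1,"slide":[-0.0013,0.0025,-0.107],"angular":[0,0,0]},
    {"grip":1,"slide":[-0.0013,0.0025,-0.107],"angular":[0,0,0]},
    {"grip":0,"slide":[-0.0013,0.0025,-0.107],"angular":[0,0,0]},
    {"grip":0,"slide":[-0.0013,0.0025,-0.107],"angular":[0,0,0]},
    {"grip":0,"slide":[-0.0013,0.0025,-0.107],"angular":[0,0,0]},
    {"grip":0,"slide":[-0.0013,0.0025,-0.107],"angular":[0,0,0]},
  ],
)

```text
clock: 5.02
ee_pos: [0.4389, 0.0529, 0.2014]
orientation: [[-0.168, 0.986, 0.003], [0.986, 0.168, -0.001], [-0.001, 0.003, -1.0]]
force: [-4.7, 0.3, 37.4]
opening: 0.039
finger_force: 57.2
```

Request:
play_rows(
  increments=[
    {"grip":0,"slide":[0,0,0.03],"angular":[0,0,0]},
    {"grip":0,"slide":[0,0,0.08],"angular":[0,0,0]},
    {"grip":0,"slide":[0,0,0.12],"angular":[0,0,0]},
    {"grip":0,"slide":[0.05,0.1,0.19],"angular":[0,0,0]},
    {"grip":0,"slide":[0.1,0.16,0.19],"angular":[0,0,0]},
    {"grip":0,"slide":[0.1,0.16,0.19],"angular":[0,0,0]},
    {"grip":0,"slide":[0.1,0.16,0.19],"angular":[0,0,0]},
    {"grip":0,"slide":[0.1,0.16,0.19],"angular":[0,0,0]},
  ],
)

```text
clock: 5.68
ee_pos: [0.5206, 0.185, 0.3552]
orientation: [[-0.171, 0.985, 0.009], [0.985, 0.171, 0.004], [0.002, 0.01, -1.0]]
force: [-0.5, 0.6, -1.8]
opening: 0.0387
finger_force: 61.2
```

Run:
```python
from h import *
s=st(); w=read_camera("wrist"); save(w,"w3.png")
R=s["orientation"]; g=s["ee_pos"]+.155*R[:,2]; print("grasp",g)
for n,P in (("a",[.4998,.3055,.04]),("b",[.5187,.2175,.04])): print(n,proj(w,P))
for r in nets.regions_of(w,"brass_sleeve")[:1]:
    ys,xs=np.nonzero(r["mask"]); print("brass",r["p"],xs.min(),xs.max(),ys.min(),ys.max())
```

```text
t 5.68 pos [0.5206 0.185  0.3552] yaw 99.87 tilt [ 0.009  0.004 -1.   ] F [-0.5  0.6 -1.8] op 0.0387 ff 61.2
grasp [0.521966   0.18552385 0.20021831]
a [[315.38892452  40.37542454]]
b [[319.75984689 150.61438693]]
brass 0.72 273 367 203 332
```

View pics/w3.png

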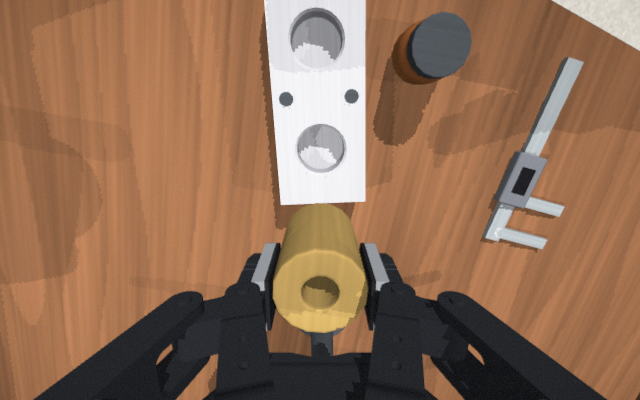

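Nests appear at (317,38) and (320,148), within about 2 px of the prediction. Brass is held straight, its rim centred at (320,290), and the jar is at (433,48). I'll refine on a rectified view.

```bash
cat >> h.py <<'E'
def circ(c,x0,z,rmin,rmax,S=.0002,half=.035,save_as=None):
    """rectify plane z round x0 and find a circle by Hough: returns xy (image col=+y, row=+x)"""
    n=int(2*half/S); k=np.array([[0,0],[n,0],[n,n],[0,n]],np.float32)
    P=[[x0[0]-half+b*S,x0[1]-half+a*S,z] for a,b in k]
    H=cv2.getPerspectiveTransform(proj(c,P).astype(np.float32),k)
    g=cv2.GaussianBlur(cv2.warpPerspective(cv2.cvtColor(c["img"],cv2.COLOR_RGB2GRAY),H,(n,n)),(0,0),4)
    if save_as: cv2.imwrite(save_as,g)
    q=cv2.HoughCircles(g,cv2.HOUGH_GRADIENT_ALT,1.5,10,param1=60,param2=.5,minRadius=int(rmin/S),maxRadius=int(rmax/S))
    return [] if q is None else [(round(x0[0]-half+b*S,4),round(x0[1]-half+a*S,4),round(r*S,4)) for a,b,r in q[0][:4]]
E
python3 - <<'E'
from h import *
s=st(); w=read_camera("wrist"); t=read_camera("top")
R=s["orientation"]; g=s["ee_pos"]+.155*R[:,2]; print("grasp",g)
for c in (w,t):
  for n,P in (("a",[.4998,.3055]),("b",[.5187,.2175])):
    print(n,circ(c,P,.04,.019,.027))
# held sleeve rim: top z = grasp z + .0155
print("rim",circ(w,g[:2],g[2]+.0145,.017,.023),"bore",circ(w,g[:2],g[2]+.0145,.006,.009))
E
```

```text
t 5.78 pos [0.5181 0.1821 0.3518] yaw 99.81 tilt [ 0.001 -0.    -1.   ] F [-0.4  0.1 -2.4] op 0.0388 ff 61.2
grasp [0.51822886 0.18208566 0.19682701]
a []
b []
a []
b []
rim [] bore [(np.float64(0.5183), np.float64(0.1843), np.float32(0.0077))]
```

```bash
sed -i 's/param1=60,param2=.5/param1=p1,param2=p2/; s/save_as=None):/save_as=None,p1=60,p2=.5):/' h.py
python3 - <<'E'
from h import *
w=read_camera("wrist"); t=read_camera("top")
for i,c in enumerate((w,t)):
  for n,P in (("a",[.4998,.3055]),("b",[.5187,.2175])):
   for p1,p2 in ((30,.3),(20,.1)):
    print(i,n,circ(c,P,.04,.019,.026,p1=p1,p2=p2,save_as=f"pics/r{i}{n}.png"))
ims=[cv2.imread(f"pics/r{i}{n}.png") for i in (0,1) for n in "ab"]
cv2.imwrite("pics/r.png",cv2.resize(np.hstack(ims),(800,200)))
E
```

```text
0 a [(np.float32(0.5008), np.float32(0.3077), np.float32(0.0222))]
0 a [(np.float32(0.5008), np.float32(0.3077), np.float32(0.0218))]
0 b [(np.float32(0.5185), np.float32(0.2203), np.float32(0.0219))]
0 b [(np.float32(0.5185), np.float32(0.2203), np.float32(0.0219))]
1 a []
1 a []
1 b []
1 b []
```

View pics/r.png

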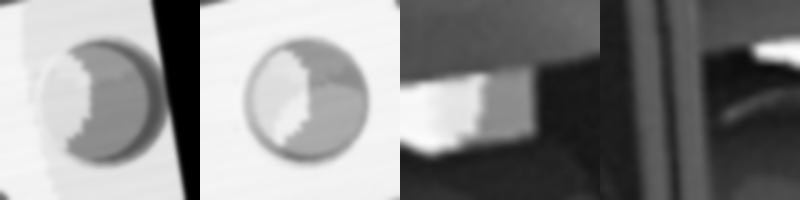

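Rectified wrist views show both nests clearly, as 22 mm radius circles 89 mm apart, which fits. Relative to the held bore, the TCP for nest a should be (0.5005, 0.3055). I'll go above it.

Request:
play_rows(
  increments=[
    {"grip":0,"slide":[-0.011,0.07,0],"angular":[0,0,0]},
    {"grip":0,"slide":[-0.022,0.13,-0.03],"angular":[0,0,0]},
    {"grip":0,"slide":[-0.022,0.1542,-0.07],"angular":[0,0,0]},
    {"grip":0,"slide":[-0.022,0.1542,-0.115],"angular":[0,0,0]},
    {"grip":0,"slide":[-0.022,0.1542,-0.115],"angular":[0,0,0]},
    {"grip":0,"slide":[-0.022,0.1542,-0.115],"angular":[0,0,0]},
    {"grip":0,"slide":[-0.022,0.1542,-0.115],"angular":[0,0,0]},
  ],
)

```text
clock: 6.57
ee_pos: [0.5004, 0.3035, 0.259]
orientation: [[-0.167, 0.986, -0.001], [0.986, 0.167, -0.001], [-0.001, -0.001, -1.0]]
force: [0.4, 0.0, -2.2]
opening: 0.0386
finger_force: 61.3
```

Run:
```python
from h import *
s=st(); w=read_camera("wrist"); save(w,"w4.png")
g=s["ee_pos"]+.155*s["orientation"][:,2]
print("nest a",circ(w,[.5008,.3077],.04,.019,.026,p1=20,p2=.1), "b",circ(w,[.5185,.2203],.04,.019,.026,p1=20,p2=.1))
print("bore",circ(w,g[:2],g[2]+.0136,.006,.009))
```

```text
t 6.57 pos [0.5004 0.3035 0.259 ] yaw 99.63 tilt [-0.001 -0.001 -1.   ] F [ 0.4  0.  -2.2] op 0.0386 ff 61.3
nest a [(np.float32(0.4997), np.float32(0.3078), np.float32(0.0221))] b [(np.float32(0.509), np.float32(0.2195), np.float32(0.0219))]
bore [(np.float64(0.5007), np.float64(0.3044), np.float32(0.0077))]
```

View pics/w4.png

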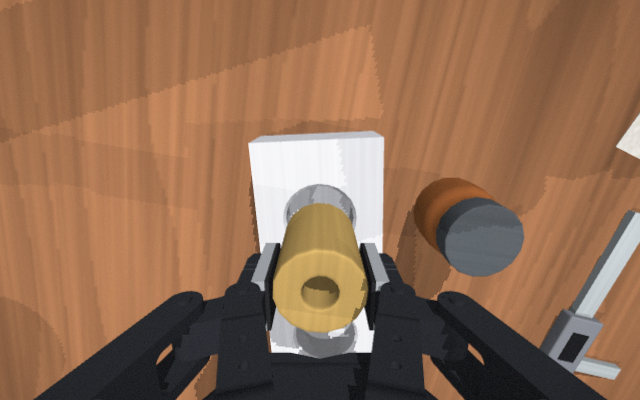

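Nest a measures (0.4997, 0.3078) and the bore (0.5007, 0.3044). I'll shift about (-0.5, +2.5) mm and lower.

Request:
play_rows(
  increments=[
    {"grip":0,"slide":[-0.0006,0.003,0],"angular":[0,0,0]},
    {"grip":0,"slide":[-0.0006,0.003,-0.01],"angular":[0,0,0]},
    {"grip":0,"slide":[-0.0006,0.003,-0.02],"angular":[0,0,0]},
    {"grip":0,"slide":[-0.0006,0.003,-0.028],"angular":[0,0,0]},
    {"grip":0,"slide":[-0.0006,0.003,-0.036],"angular":[0,0,0]},
    {"grip":0,"slide":[-0.0006,0.003,-0.042],"angular":[0,0,0]},
    {"grip":0,"slide":[-0.0006,0.003,-0.045],"angular":[0,0,0]},
    {"grip":0,"slide":[-0.0006,0.003,-0.045],"angular":[0,0,0]},
  ],
)

```text
clock: 7.28
ee_pos: [0.4995, 0.3066, 0.2218]
orientation: [[-0.168, 0.986, -0.002], [0.986, 0.168, -0.001], [-0.0, -0.002, -1.0]]
force: [-0.3, -0.6, -2.3]
opening: 0.0386
finger_force: 61.4
```

Request:
play_rows(
  increments=[
    {"grip":0,"slide":[0,0,-0.0015],"angular":[0,0,0]},
    {"grip":0,"slide":[0,0,-0.003],"angular":[0,0,0]},
    {"grip":0,"slide":[0,0,-0.003],"angular":[0,0,0]},
  ],
)

```text
clock: 7.53
ee_pos: [0.5, 0.3068, 0.2208]
orientation: [[-0.168, 0.986, 0.0], [0.986, 0.168, -0.0], [-0.0, 0.0, -1.0]]
force: [-0.1, 0.1, -2.8]
opening: 0.0388
finger_force: 61.5
```

Request:
play_rows(
  increments=[
    {"grip":0,"slide":[0,0,-0.0015],"angular":[0,0,0]},
    {"grip":0,"slide":[0,0,-0.003],"angular":[0,0,0]},
    {"grip":0,"slide":[0,0,-0.003],"angular":[0,0,0]},
  ],
)

```text
clock: 7.78
ee_pos: [0.5002, 0.3069, 0.2197]
orientation: [[-0.168, 0.986, -0.0], [0.986, 0.168, -0.0], [-0.0, -0.0, -1.0]]
force: [-2.2, -1.2, 4.9]
opening: 0.0386
finger_force: 62.0
```

Request:
play_rows(
  increments=[
    {"grip":0.75,"slide":[0,0,0],"angular":[0,0,0]},
    {"grip":0.75,"slide":[0,0,0],"angular":[0,0,0]},
    {"grip":0.75,"slide":[0,0,0],"angular":[0,0,0]},
    {"grip":0.75,"slide":[0,0,0.02],"angular":[0,0,0]},
    {"grip":0.75,"slide":[0,0,0.06],"angular":[0,0,0]},
    {"grip":0.75,"slide":[0,0,0.11],"angular":[0,0,0]},
    {"grip":0.75,"slide":[0,-0.03,0.16],"angular":[0,0,0]},
    {"grip":0.75,"slide":[0,-0.06,0.2],"angular":[0,0,0]},
  ],
)

```text
clock: 8.45
ee_pos: [0.4998, 0.2612, 0.378]
orientation: [[-0.17, 0.985, 0.002], [0.985, 0.17, 0.001], [0.001, 0.002, -1.0]]
force: [0.8, 0.4, 0.5]
opening: 0.0641
finger_force: 0.0
```

Run:
```python
from h import *
s=st(); w=read_camera("wrist"); save(w,"w5.png"); t=read_camera("top")
r=nets.regions_of(w,"brass_sleeve")[:1]
if r: q=fitcyl([w],[r[0]["mask"]],[.5,.3065],.02,.04,.078); print(r[0]["p"],q.x,q.fun)
print("bore",circ(w,[.5,.3065],.078,.006,.009),"rim",circ(w,[.5,.3065],.078,.018,.022,p1=30,p2=.3),"b",circ(w,[.5185,.2203],.04,.019,.026,p1=20,p2=.1))
# gauges from top: handle top disc
for n in ("blue_gauge","yellow_gauge","red_gauge"):
    r=nets.regions_of(t,n)[:1]
    if r: q=fitcyl([t],[r[0]["mask"]],[.50,-.18] if n[0]=="b" else [.51,-.26],.012,.066,.146); print(n,q.x,q.fun)
```

```text
t 8.45 pos [0.4998 0.2612 0.378 ] yaw 99.81 tilt [ 0.002  0.001 -1.   ] F [0.8 0.4 0.5] op 0.0641 ff 0.0
0.71 [0.50046963 0.30710217] -0.8871983210912907
bore [(np.float32(0.5019), np.float32(0.3081), np.float32(0.0069))] rim [(np.float32(0.4998), np.float32(0.3087), np.float32(0.0209))] b []
blue_gauge [ 0.52013043 -0.19240138] -0.9559471365638766
yellow_gauge [ 0.5332931  -0.25459763] -0.9015748031496063
red_gauge [ 0.51 -0.26] 0.0
```

Request:
play_rows(
  increments=[
    {"grip":1,"slide":[0.191,-0.385,0],"angular":[0,0,0]},
    {"grip":1,"slide":[0.191,-0.385,0],"angular":[0,0,0]},
    {"grip":1,"slide":[0.191,-0.385,0],"angular":[0,0,0]},
    {"grip":1,"slide":[0.191,-0.385,0],"angular":[0,0,0]},
    {"grip":1,"slide":[0.191,-0.385,0],"angular":[0,0,0]},
    {"grip":1,"slide":[0.191,-0.385,0],"angular":[0,0,0]},
    {"grip":1,"slide":[0.191,-0.385,0],"angular":[0,0,0]},
    {"grip":1,"slide":[0.191,-0.385,0],"angular":[0,0,0]},
  ],
)

```text
clock: 9.42
ee_pos: [0.6485, -0.0391, 0.3727]
orientation: [[-0.169, 0.986, -0.004], [0.986, 0.169, 0.001], [0.002, -0.004, -1.0]]
force: [1.2, 0.2, 0.3]
opening: 0.0853
finger_force: 0.0
```

Run:
```python
from h import *
s=st(); w=read_camera("wrist")
r=nets.regions_of(w,"steel_sleeve")[:1]
if r: q=fitcyl([w],[r[0]["mask"]],[.653,-.047],.02,0,.06); print(r[0]["p"],q.x,q.fun)
```

```text
t 9.42 pos [ 0.6485 -0.0391  0.3727] yaw 99.72 tilt [-0.004  0.001 -1.   ] F [1.2 0.2 0.3] op 0.0853 ff 0.0
0.63 [ 0.65407672 -0.04711711] -0.9259850905218318
```

Request:
play_rows(
  increments=[
    {"grip":1,"slide":[0.001,0,0],"angular":[0,0,0]},
    {"grip":1,"slide":[0.001,0,-0.04],"angular":[0,0,0]},
    {"grip":1,"slide":[0.001,0,-0.08],"angular":[0,0,0]},
    {"grip":1,"slide":[0.001,0,-0.103],"angular":[0,0,0]},
    {"grip":1,"slide":[0.001,0,-0.103],"angular":[0,0,0]},
    {"grip":1,"slide":[0.001,0,-0.103],"angular":[0,0,0]},
    {"grip":1,"slide":[0.001,0,-0.103],"angular":[0,0,0]},
  ],
)

```text
clock: 10.1
ee_pos: [0.6491, -0.0367, 0.2944]
orientation: [[-0.17, 0.986, 0.001], [0.986, 0.17, -0.0], [-0.0, 0.001, -1.0]]
force: [-0.7, 0.8, 0.8]
opening: 0.0853
finger_force: 0.0
```

Run:
```python
from h import *
s=st(); w=read_camera("wrist")
r=nets.regions_of(w,"steel_sleeve")[:1]
if r: q=fitcyl([w],[r[0]["mask"]],[.653,-.047],.02,0,.06); print(r[0]["p"],q.x,q.fun)
```

```text
t 10.1 pos [ 0.6491 -0.0367  0.2944] yaw 99.77 tilt [ 0.001 -0.    -1.   ] F [-0.7  0.8  0.8] op 0.0853 ff 0.0
0.62 [ 0.653 -0.047] -0.904487917146145
```

Request:
play_rows(
  increments=[
    {"grip":1,"slide":[0.0053,-0.013,0],"angular":[0,0,0]},
    {"grip":1,"slide":[0.0053,-0.013,-0.03],"angular":[0,0,0]},
    {"grip":1,"slide":[0.0053,-0.013,-0.07],"angular":[0,0,0]},
    {"grip":1,"slide":[0.0053,-0.013,-0.117],"angular":[0,0,0]},
    {"grip":1,"slide":[0.0053,-0.013,-0.117],"angular":[0,0,0]},
    {"grip":1,"slide":[0.0053,-0.013,-0.117],"angular":[0,0,0]},
  ],
)

```text
clock: 10.7
ee_pos: [0.6524, -0.0487, 0.198]
orientation: [[-0.168, 0.986, -0.005], [0.986, 0.168, 0.001], [0.002, -0.004, -1.0]]
force: [0.6, 0.4, -0.2]
opening: 0.0855
finger_force: 0.0
```

Request:
play_rows(
  increments=[
    {"grip":0,"slide":[0,0,0],"angular":[0,0,0]},
    {"grip":0,"slide":[0,0,0],"angular":[0,0,0]},
    {"grip":0,"slide":[0,0,0],"angular":[0,0,0]},
    {"grip":0,"slide":[0,0,0],"angular":[0,0,0]},
    {"grip":0,"slide":[0,0,0],"angular":[0,0,0]},
  ],
)

```text
clock: 11.12
ee_pos: [0.6542, -0.0486, 0.2028]
orientation: [[-0.168, 0.986, 0.005], [0.986, 0.168, -0.001], [-0.002, 0.004, -1.0]]
force: [-0.8, 0.1, 6.1]
opening: 0.0382
finger_force: 60.8
```

Request:
play_rows(
  increments=[
    {"grip":0,"slide":[0,0,0.03],"angular":[0,0,0]},
    {"grip":0,"slide":[0,0,0.08],"angular":[0,0,0]},
    {"grip":0,"slide":[0,0,0.13],"angular":[0,0,0]},
    {"grip":0,"slide":[0,0,0.18],"angular":[0,0,0]},
    {"grip":0,"slide":[0,0,0.23],"angular":[0,0,0]},
    {"grip":0,"slide":[-0.02,0.04,0.246],"angular":[0,0,0]},
    {"grip":0,"slide":[-0.04,0.08,0.246],"angular":[0,0,0]},
    {"grip":0,"slide":[-0.06,0.12,0.246],"angular":[0,0,0]},
  ],
)

```text
clock: 11.78
ee_pos: [0.6044, 0.0483, 0.3989]
orientation: [[-0.166, 0.986, 0.004], [0.986, 0.166, -0.0], [-0.001, 0.004, -1.0]]
force: [0.5, 0.7, -2.4]
opening: 0.0386
finger_force: 60.9
```

Request:
play_rows(
  increments=[
    {"grip":0,"slide":[-0.109,0.2125,0],"angular":[0,0,0]},
    {"grip":0,"slide":[-0.109,0.2125,0],"angular":[0,0,0]},
    {"grip":0,"slide":[-0.109,0.2125,0],"angular":[0,0,0]},
    {"grip":0,"slide":[-0.109,0.2125,-0.04],"angular":[0,0,0]},
    {"grip":0,"slide":[-0.109,0.2125,-0.08],"angular":[0,0,0]},
    {"grip":0,"slide":[-0.109,0.2125,-0.12],"angular":[0,0,0]},
    {"grip":0,"slide":[-0.109,0.2125,-0.12],"angular":[0,0,0]},
    {"grip":0,"slide":[-0.109,0.2125,-0.12],"angular":[0,0,0]},
  ],
)

```text
clock: 12.45
ee_pos: [0.5163, 0.2178, 0.2976]
orientation: [[-0.169, 0.986, -0.007], [0.986, 0.169, -0.002], [-0.001, -0.007, -1.0]]
force: [0.1, -0.1, -2.2]
opening: 0.0383
finger_force: 61.2
```

Run:
```python
from h import *
s=st(); w=read_camera("wrist"); save(w,"w6.png")
g=s["ee_pos"]+.155*s["orientation"][:,2]
print("nest b",circ(w,[.5185,.2203],.04,.019,.026,p1=20,p2=.1))
for dz in (.011,.0122,.0135): print("bore",circ(w,g[:2],g[2]+dz,.006,.009), "brass",circ(w,[.5,.3065],.078,.006,.009))
```

```text
t 12.45 pos [0.5163 0.2178 0.2976] yaw 99.75 tilt [-0.007 -0.002 -1.   ] F [ 0.1 -0.1 -2.2] op 0.0383 ff 61.2
nest b [(np.float32(0.5141), np.float32(0.2063), np.float32(0.0238))]
bore [(np.float64(0.5165), np.float64(0.2197), np.float32(0.0076))] brass [(np.float32(0.5007), np.float32(0.3075), np.float32(0.0078))]
bore [] brass [(np.float32(0.5007), np.float32(0.3075), np.float32(0.0078))]
bore [(np.float64(0.5162), np.float64(0.2212), np.float32(0.0077))] brass [(np.float32(0.5007), np.float32(0.3075), np.float32(0.0078))]
```

View pics/w6.png

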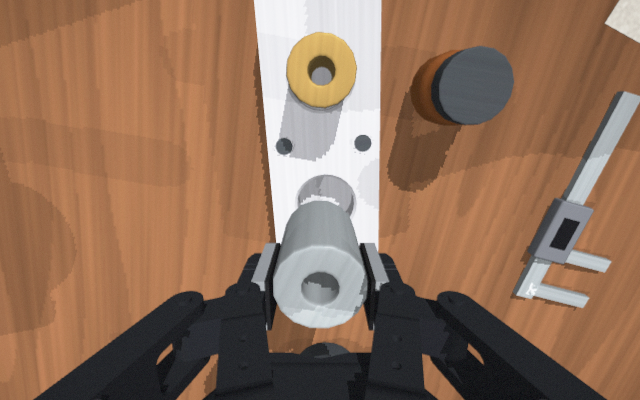

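Brass sits in nest a with its bore at (321,70). Steel is held with its bore at (320,288), the nest partly visible behind it at (326,195). I'll align over nest b and lower a little.

Request:
play_rows(
  increments=[
    {"grip":0,"slide":[0.0034,0,0],"angular":[0,0,0]},
    {"grip":0,"slide":[0.0034,0,-0.025],"angular":[0,0,0]},
    {"grip":0,"slide":[0.0034,0,-0.05],"angular":[0,0,0]},
    {"grip":0,"slide":[0.0034,0,-0.05],"angular":[0,0,0]},
    {"grip":0,"slide":[0.0034,0,-0.05],"angular":[0,0,0]},
    {"grip":0,"slide":[0.0034,0,-0.05],"angular":[0,0,0]},
  ],
)

```text
clock: 13.0
ee_pos: [0.522, 0.2174, 0.263]
orientation: [[-0.167, 0.986, 0.004], [0.986, 0.167, 0.001], [0.0, 0.004, -1.0]]
force: [0.0, 0.3, -2.5]
opening: 0.0384
finger_force: 61.3
```

Run:
```python
from h import *
s=st(); w=read_camera("wrist"); save(w,"w7.png")
g=s["ee_pos"]+.155*s["orientation"][:,2]
print("nest b",circ(w,[.519,.2194],.04,.019,.026,p1=20,p2=.1))
for dz in (.0115,.0122,.013): print("bore",circ(w,g[:2],g[2]+dz,.006,.009), "brass",circ(w,[.5,.3065],.078,.006,.009))
```

```text
t 13.0 pos [0.522  0.2174 0.263 ] yaw 99.62 tilt [ 0.004  0.001 -1.   ] F [ 0.   0.3 -2.5] op 0.0384 ff 61.3
nest b [(np.float32(0.5221), np.float32(0.2087), np.float32(0.0216)), (np.float32(0.5188), np.float32(0.2195), np.float32(0.0224))]
bore [(np.float64(0.5239), np.float64(0.22), np.float32(0.0075))] brass [(np.float32(0.5007), np.float32(0.3075), np.float32(0.0078))]
bore [(np.float64(0.523), np.float64(0.22), np.float32(0.0077))] brass [(np.float32(0.5007), np.float32(0.3075), np.float32(0.0078))]
bore [(np.float64(0.5227), np.float64(0.2203), np.float32(0.0076))] brass [(np.float32(0.5007), np.float32(0.3075), np.float32(0.0078))]
```

Nest b is confirmed at (0.5188, 0.2195), and the held bore is about 3 mm too far in x.

Request:
play_rows(
  increments=[
    {"grip":0,"slide":[-0.004,-0.0006,0],"angular":[0,0,0]},
    {"grip":0,"slide":[-0.004,-0.0006,0],"angular":[0,0,0]},
    {"grip":0,"slide":[-0.004,-0.0006,-0.01],"angular":[0,0,0]},
    {"grip":0,"slide":[-0.004,-0.0006,-0.018],"angular":[0,0,0]},
    {"grip":0,"slide":[-0.004,-0.0006,-0.018],"angular":[0,0,0]},
    {"grip":0,"slide":[-0.004,-0.0006,-0.018],"angular":[0,0,0]},
  ],
)

```text
clock: 13.55
ee_pos: [0.517, 0.2172, 0.2449]
orientation: [[-0.168, 0.986, -0.002], [0.986, 0.168, -0.001], [-0.0, -0.002, -1.0]]
force: [0.5, 0.0, -2.5]
opening: 0.0384
finger_force: 61.3
```

Run:
```python
from h import *
s=st(); w=read_camera("wrist")
g=s["ee_pos"]+.155*s["orientation"][:,2]; print(g)
for dz in (.0115,.0122,.013): print("bore",circ(w,g[:2],g[2]+dz,.006,.009))
```

```text
t 13.55 pos [0.517  0.2172 0.2449] yaw 99.68 tilt [-0.002 -0.001 -1.   ] F [ 0.5  0.  -2.5] op 0.0384 ff 61.3
[0.5165961  0.21710319 0.08990806]
bore [(np.float64(0.5179), np.float64(0.2196), np.float32(0.0075))]
bore [(np.float64(0.517), np.float64(0.2196), np.float32(0.0077))]
bore [(np.float64(0.5176), np.float64(0.2205), np.float32(0.0076))]
```

Request:
play_rows(
  increments=[
    {"grip":0,"slide":[0.0014,0,0],"angular":[0,0,0]},
    {"grip":0,"slide":[0.0014,0,-0.007],"angular":[0,0,0]},
    {"grip":0,"slide":[0.0014,0,-0.013],"angular":[0,0,0]},
    {"grip":0,"slide":[0.0014,0,-0.019],"angular":[0,0,0]},
    {"grip":0,"slide":[0.0014,0,-0.024],"angular":[0,0,0]},
    {"grip":0,"slide":[0.0014,0,-0.028],"angular":[0,0,0]},
    {"grip":0,"slide":[0.0014,0,-0.028],"angular":[0,0,0]},
    {"grip":0,"slide":[0.0014,0,-0.028],"angular":[0,0,0]},
  ],
)

```text
clock: 14.27
ee_pos: [0.5185, 0.2172, 0.2233]
orientation: [[-0.168, 0.986, -0.001], [0.986, 0.168, -0.0], [-0.0, -0.001, -1.0]]
force: [0.0, 0.2, -2.9]
opening: 0.0387
finger_force: 61.4
```

Request:
play_rows(
  increments=[
    {"grip":0,"slide":[0,0,-0.0015],"angular":[0,0,0]},
    {"grip":0,"slide":[0,0,-0.003],"angular":[0,0,0]},
    {"grip":0,"slide":[0,0,-0.003],"angular":[0,0,0]},
  ],
)

```text
clock: 14.52
ee_pos: [0.5184, 0.2172, 0.2212]
orientation: [[-0.168, 0.986, -0.0], [0.986, 0.168, -0.0], [0.0, -0.0, -1.0]]
force: [-0.1, 0.0, -2.6]
opening: 0.0386
finger_force: 61.4
```

Request:
play_rows(
  increments=[
    {"grip":0,"slide":[0,0,-0.0015],"angular":[0,0,0]},
    {"grip":0,"slide":[0,0,-0.003],"angular":[0,0,0]},
    {"grip":0,"slide":[0,0,-0.003],"angular":[0,0,0]},
  ],
)

```text
clock: 14.77
ee_pos: [0.5189, 0.2174, 0.2208]
orientation: [[-0.168, 0.986, -0.001], [0.986, 0.168, -0.0], [-0.0, -0.001, -1.0]]
force: [-4.9, -1.4, 7.8]
opening: 0.0385
finger_force: 62.3
```

Request:
play_rows(
  increments=[
    {"grip":0.75,"slide":[0,0,0],"angular":[0,0,0]},
    {"grip":0.75,"slide":[0,0,0],"angular":[0,0,0]},
    {"grip":0.75,"slide":[0,0,0],"angular":[0,0,0]},
    {"grip":0.75,"slide":[0,0,0.02],"angular":[0,0,0]},
    {"grip":0.75,"slide":[0,0,0.06],"angular":[0,0,0]},
    {"grip":0.75,"slide":[0,0,0.11],"angular":[0,0,0]},
    {"grip":0.75,"slide":[0,0,0.16],"angular":[0,0,0]},
    {"grip":0.75,"slide":[0,0,0.22],"angular":[0,0,0]},
  ],
)

```text
clock: 15.43
ee_pos: [0.5182, 0.2171, 0.3895]
orientation: [[-0.168, 0.986, -0.001], [0.986, 0.168, -0.0], [-0.0, -0.001, -1.0]]
force: [1.3, -0.4, -0.5]
opening: 0.0641
finger_force: 0.0
```

Run:
```python
from h import *
s=st(); w=read_camera("wrist"); t=read_camera("top"); save(w,"w8.png")
print("steel",circ(w,[.519,.2194],.078,.006,.009),circ(w,[.519,.2194],.078,.018,.022,p1=30,p2=.3),"brass",circ(w,[.5,.3065],.078,.006,.009),circ(w,[.5,.3065],.078,.018,.022,p1=30,p2=.3))
for n in ("blue_gauge","yellow_gauge","red_gauge"):
    r=nets.regions_of(t,n)[:1]
    if r: q=fitcyl([t],[r[0]["mask"]],{"b":[.52,-.192],"y":[.533,-.255],"r":[.546,-.319]}[n[0]],.012,.066,.146); print(n,q.x,q.fun)
```

```text
t 15.43 pos [0.5182 0.2171 0.3895] yaw 99.67 tilt [-0.001 -0.    -1.   ] F [ 1.3 -0.4 -0.5] op 0.0641 ff 0.0
steel [(np.float32(0.5191), np.float32(0.2198), np.float32(0.0076))] [] brass [(np.float32(0.5007), np.float32(0.3075), np.float32(0.0078))] []
blue_gauge [ 0.51832715 -0.19188721] -0.9148936170212766
yellow_gauge [ 0.53329921 -0.25538926] -0.9322709163346613
red_gauge [ 0.54779919 -0.31901886] -0.9236111111111112
```

View pics/w8.png

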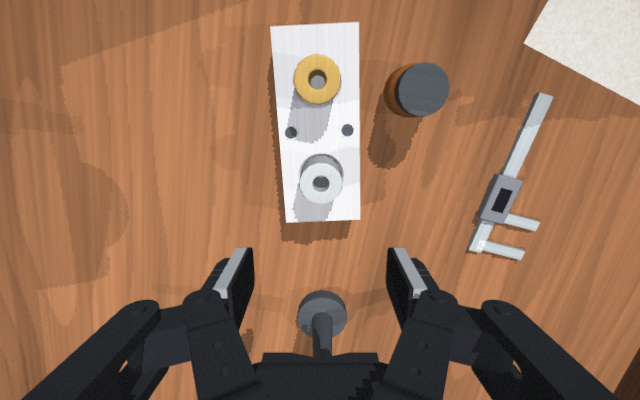

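Both sleeves stand in the fixture, with bores at (318,80) and (321,183). The mandrel is ahead at (322,315) and untouched. Now to the blue gauge.

Request:
play_rows(
  increments=[
    {"grip":1,"slide":[0.001,-0.5113,0],"angular":[0,0,0.03]},
    {"grip":1,"slide":[0.001,-0.5113,0],"angular":[0,0,0.03]},
    {"grip":1,"slide":[0.001,-0.5113,0],"angular":[0,0,0.03]},
    {"grip":1,"slide":[0.001,-0.5113,0],"angular":[0,0,0.03]},
    {"grip":1,"slide":[0.001,-0.5113,0],"angular":[0,0,0.03]},
    {"grip":1,"slide":[0.001,-0.5113,0],"angular":[0,0,0.03]},
    {"grip":1,"slide":[0.001,-0.5113,0],"angular":[0,0,0.03]},
    {"grip":1,"slide":[0.001,-0.5113,0],"angular":[0,0,0.03]},
  ],
)

```text
clock: 16.35
ee_pos: [0.5182, -0.1179, 0.3857]
orientation: [[-0.214, 0.977, -0.004], [0.977, 0.214, 0.002], [0.003, -0.004, -1.0]]
force: [0.9, 0.5, -0.5]
opening: 0.0857
finger_force: 0.0
```

Run:
```python
from h import *
s=st(); w=read_camera("wrist"); t=read_camera("top"); sc=read_camera("scene")
M=[]
for c in (w,t,sc):
    r=nets.regions_of(c,"blue_gauge")[:1]
    if r: q=fitcyl([c],[r[0]["mask"]],[.519,-.192],.012,.066,.146); print(r[0]["p"],q.x,q.fun)
```

```text
t 16.35 pos [ 0.5182 -0.1179  0.3857] yaw 102.36 tilt [-0.004  0.002 -1.   ] F [ 0.9  0.5 -0.5] op 0.0857 ff 0.0
0.86 [ 0.51903533 -0.18994862] -0.8890518084066471
0.75 [ 0.52141673 -0.1963113 ] -0.9337539432176656
```

Request:
play_rows(
  increments=[
    {"grip":1,"slide":[0.001,-0.088,0],"angular":[0,0,0]},
    {"grip":1,"slide":[0.001,-0.088,0],"angular":[0,0,0]},
    {"grip":1,"slide":[0.001,-0.088,0],"angular":[0,0,0]},
    {"grip":1,"slide":[0.001,-0.088,0],"angular":[0,0,0]},
    {"grip":1,"slide":[0.001,-0.088,0],"angular":[0,0,0]},
    {"grip":1,"slide":[0.001,-0.088,0],"angular":[0,0,0]},
  ],
)

```text
clock: 17.15
ee_pos: [0.5201, -0.1848, 0.3881]
orientation: [[-0.216, 0.976, -0.001], [0.976, 0.216, 0.001], [0.001, -0.0, -1.0]]
force: [0.3, -0.3, -0.6]
opening: 0.0855
finger_force: 0.0
```

Run:
```python
from h import *
s=st()
for k in ("wrist","top","scene"):
    c=read_camera(k)
    if k=="wrist": save(c,"w9.png"); print("disc",circ(c,[.519,-.192],.146,.009,.015,p1=30,p2=.3))
    r=nets.regions_of(c,"blue_gauge")[:1]
    if r:
        m=r[0]["mask"]; hsv=cv2.cvtColor(c["img"],cv2.COLOR_RGB2HSV); b=(hsv[...,0]>100)&(hsv[...,0]<130)&(hsv[...,1]>120)&cv2.dilate(m.astype(np.uint8),np.ones((5,5))).astype(bool)
        for mm in (m,b): q=fitcyl([c],[mm],[.519,-.192],.012,.066,.146); print(k,r[0]["p"],q.x,q.fun)
```

```text
t 17.15 pos [ 0.5201 -0.1848  0.3881] yaw 102.5 tilt [-0.001  0.001 -1.   ] F [ 0.3 -0.3 -0.6] op 0.0855 ff 0.0
disc [(np.float32(0.5173), np.float32(-0.1934), np.float32(0.0134)), (np.float32(0.5095), np.float32(-0.1694), np.float32(0.0102))]
scene 0.44 [ 0.519 -0.192] 0.0
scene 0.44 [ 0.519 -0.192] 0.0
```

View pics/w9.png

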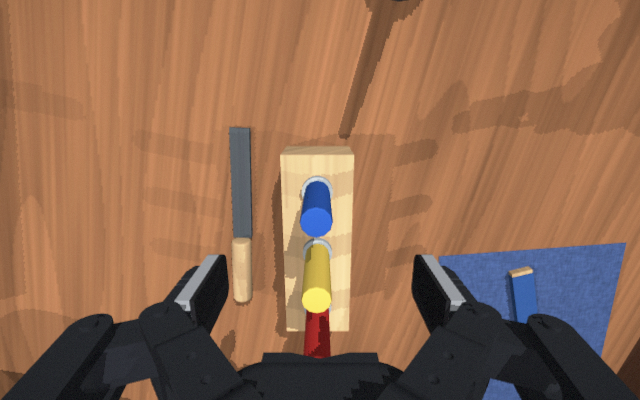

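The blue handle's top is at (316,222), its base at (316,188). Yellow is below it at (317,298) and the file to the left. I'll fit the blue by colour in this picture.

Run:
```python
from h import *
s=st(); c=read_camera("wrist")
hsv=cv2.cvtColor(c["img"],cv2.COLOR_RGB2HSV); b=(hsv[...,0]>100)&(hsv[...,0]<130)&(hsv[...,1]>120)
roi=np.zeros_like(b); roi[165:250,285:350]=1; b&=roi; ys,xs=np.nonzero(b); print(xs.min(),xs.max(),ys.min(),ys.max(),b.sum())
q=fitcyl([c],[b],[.518,-.192],.012,.066,.146); print(q.x,q.fun)
```

```text
t 17.45 pos [ 0.52   -0.1859  0.3886] yaw 102.42 tilt [ 0. -0. -1.] F [ 0.1  0.  -0.3] op 0.0854 ff 0.0
301 332 180 234 1377
[ 0.51935011 -0.19211162] -0.8617021276595744
```

Request:
play_rows(
  increments=[
    {"grip":1,"slide":[-0.0012,-0.0076,0],"angular":[0,0,0]},
    {"grip":1,"slide":[-0.0012,-0.0076,-0.03],"angular":[0,0,0]},
    {"grip":1,"slide":[-0.0012,-0.0076,-0.07],"angular":[0,0,0]},
    {"grip":1,"slide":[-0.0012,-0.0076,-0.11],"angular":[0,0,0]},
    {"grip":1,"slide":[-0.0012,-0.0076,-0.142],"angular":[0,0,0]},
    {"grip":1,"slide":[-0.0012,-0.0076,-0.142],"angular":[0,0,0]},
    {"grip":1,"slide":[-0.0012,-0.0076,-0.142],"angular":[0,0,0]},
    {"grip":1,"slide":[-0.0012,-0.0076,-0.142],"angular":[0,0,0]},
  ],
)

```text
clock: 18.17
ee_pos: [0.5197, -0.1932, 0.2767]
orientation: [[-0.214, 0.977, 0.002], [0.977, 0.214, -0.001], [-0.002, 0.002, -1.0]]
force: [-0.8, -0.9, 1.2]
opening: 0.0853
finger_force: 0.0
```

Request:
play_rows(
  increments=[
    {"grip":0,"slide":[0,0,0],"angular":[0,0,0]},
    {"grip":0,"slide":[0,0,0],"angular":[0,0,0]},
    {"grip":0,"slide":[0,0,0],"angular":[0,0,0]},
    {"grip":0,"slide":[0,0,0],"angular":[0,0,0]},
    {"grip":0,"slide":[0,0,0],"angular":[0,0,0]},
    {"grip":0,"slide":[0,0,0],"angular":[0,0,0]},
    {"grip":0,"slide":[0,0,0],"angular":[0,0,0]},
  ],
)

```text
clock: 18.75
ee_pos: [0.5191, -0.1927, 0.2757]
orientation: [[-0.214, 0.977, 0.0], [0.977, 0.214, -0.0], [-0.001, 0.0, -1.0]]
force: [-1.4, 0.6, 3.5]
opening: 0.0227
finger_force: 58.5
```

Request:
play_rows(
  increments=[
    {"grip":0,"slide":[0,0,0.02],"angular":[0,0,0]},
    {"grip":0,"slide":[0,0,0.06],"angular":[0,0,0]},
    {"grip":0,"slide":[0,0,0.11],"angular":[0,0,0]},
    {"grip":0,"slide":[0,0,0.16],"angular":[0,0,0]},
    {"grip":0,"slide":[0,0,0.2],"angular":[0,0,0]},
    {"grip":0,"slide":[0,0.02,0.22],"angular":[0,0,0]},
    {"grip":0,"slide":[-0.003,0.06,0.22],"angular":[0,0,0]},
    {"grip":0,"slide":[-0.004,0.1,0.22],"angular":[0,0,0]},
  ],
)

```text
clock: 19.42
ee_pos: [0.5157, -0.1124, 0.4524]
orientation: [[-0.212, 0.977, 0.003], [0.977, 0.212, -0.001], [-0.002, 0.003, -1.0]]
force: [0.3, 0.7, -1.3]
opening: 0.0228
finger_force: 59.7
```

Request:
play_rows(
  increments=[
    {"grip":0,"slide":[-0.004,0.05,0],"angular":[0,0,0]},
    {"grip":0,"slide":[-0.008,0.1,0],"angular":[0,0,0]},
    {"grip":0,"slide":[-0.01,0.15,0],"angular":[0,0,0]},
    {"grip":0,"slide":[-0.012,0.2,0],"angular":[0,0,0]},
    {"grip":0,"slide":[-0.014,0.25,0],"angular":[0,0,0]},
    {"grip":0,"slide":[-0.016,0.3,0],"angular":[0,0,0]},
    {"grip":0,"slide":[-0.018,0.35,0],"angular":[0,0,0]},
    {"grip":0,"slide":[-0.018,0.4,0],"angular":[0,0,0]},
  ],
)

```text
clock: 20.08
ee_pos: [0.5006, 0.2094, 0.4502]
orientation: [[-0.214, 0.977, -0.001], [0.977, 0.214, -0.0], [0.0, -0.001, -1.0]]
force: [1.3, -0.8, -1.0]
opening: 0.0228
finger_force: 59.7
```

Request:
play_rows(
  increments=[
    {"grip":0,"slide":[0,0.05,0],"angular":[0,0,0]},
    {"grip":0,"slide":[0,0.1,0],"angular":[0,0,0]},
    {"grip":0,"slide":[0,0.118,-0.04],"angular":[0,0,0]},
    {"grip":0,"slide":[0,0.118,-0.08],"angular":[0,0,0]},
    {"grip":0,"slide":[0,0.118,-0.087],"angular":[0,0,0]},
    {"grip":0,"slide":[0,0.118,-0.087],"angular":[0,0,0]},
    {"grip":0,"slide":[0,0.118,-0.087],"angular":[0,0,0]},
    {"grip":0,"slide":[0,0.118,-0.087],"angular":[0,0,0]},
  ],
)

```text
clock: 20.75
ee_pos: [0.5022, 0.3014, 0.3837]
orientation: [[-0.213, 0.977, 0.003], [0.977, 0.213, 0.001], [0.001, 0.004, -1.0]]
force: [0.9, -0.4, 0.6]
opening: 0.0223
finger_force: 59.7
```

Run:
```python
from h import *
s=st(); c=read_camera("wrist"); g=s["ee_pos"]; ax=s["orientation"][:,2]
print("brass bore",circ(c,[.5007,.3075],.078,.006,.009,p1=30,p2=.3),"rim",circ(c,[.5007,.3075],.078,.018,.022,p1=30,p2=.3))
tip=g+.2657*ax; print("tip pred",tip,proj(c,tip),"bore px",proj(c,[.5007,.3075,.078]),"collar",proj(c,g+.2157*ax),"top",proj(c,g+.1297*ax))
img=c["img"].copy()
crop=img[150:390,220:420]; a=cv2.resize(crop,None,fx=2.4,fy=2.4,interpolation=cv2.INTER_CUBIC)[:,:,::-1]
sc=read_camera("scene"); p=proj(sc,[.5,.3065,.13])[0].astype(int); print("scene px",p, "tip",proj(sc,tip),"bore",proj(sc,[.5007,.3075,.078]))
x0,y0=p[0]-25,p[1]-45; b=cv2.resize(sc["img"][y0:y0+90,x0:x0+50],(312,562),interpolation=cv2.INTER_CUBIC)[:,:,::-1]; print(x0,y0)
h=np.zeros((576,800,3),np.uint8); h[:a.shape[0],:a.shape[1]]=a; h[:562,486:798]=b; cv2.imwrite("pics/x.png",h)
```

```text
t 20.75 pos [0.5022 0.3014 0.3837] yaw 102.31 tilt [ 0.003  0.001 -1.   ] F [ 0.9 -0.4  0.6] op 0.0223 ff 59.7
brass bore [] rim []
tip pred [0.50308276 0.30172069 0.11796284] [[318.93514393 200.98592109]] bore px [[317.62721073 180.8545356 ]] collar [[318.78187528 225.20285607]] top [[318.22457173 313.25859266]]
scene px [406 104] tip [[405.23150454 109.46173195]] bore [[404.25897508 118.4487766 ]]
381 59
```

View pics/x.png

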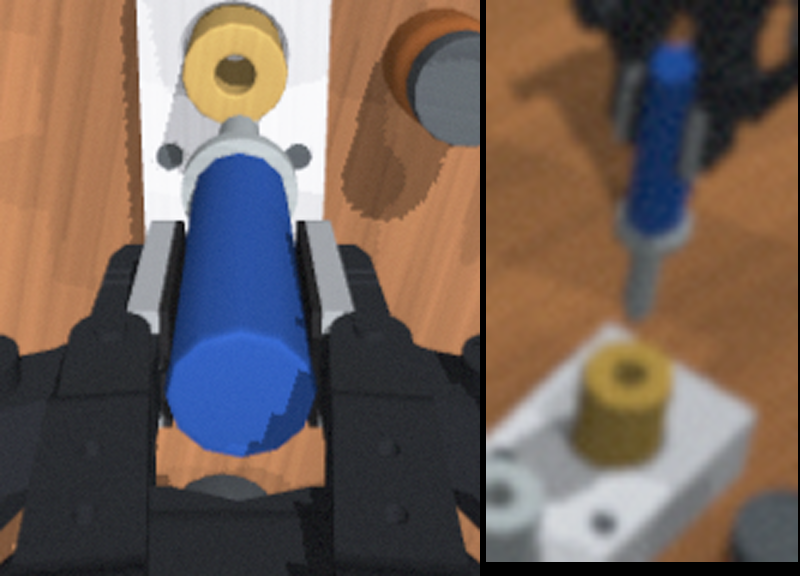

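The bore is at wrist px (318,180) as predicted. The pin tip is at about (319.5,200), matching its prediction, and the gauge hangs straight in the fingers. I'll shift about (-1, +5.5) mm and lower to just above the rim.

Request:
play_rows(
  increments=[
    {"grip":0,"slide":[-0.0012,0.007,0],"angular":[0,0,0]},
    {"grip":0,"slide":[-0.0012,0.007,-0.02],"angular":[0,0,0]},
    {"grip":0,"slide":[-0.0012,0.007,-0.037],"angular":[0,0,0]},
    {"grip":0,"slide":[-0.0012,0.007,-0.037],"angular":[0,0,0]},
    {"grip":0,"slide":[-0.0012,0.007,-0.037],"angular":[0,0,0]},
    {"grip":0,"slide":[-0.0012,0.007,-0.037],"angular":[0,0,0]},
    {"grip":0,"slide":[-0.0012,0.007,-0.037],"angular":[0,0,0]},
    {"grip":0,"slide":[-0.0012,0.007,-0.037],"angular":[0,0,0]},
  ],
)

```text
clock: 21.52
ee_pos: [0.5007, 0.3075, 0.3527]
orientation: [[-0.214, 0.977, 0.001], [0.977, 0.214, 0.001], [0.0, 0.002, -1.0]]
force: [-0.2, 0.6, -1.3]
opening: 0.0225
finger_force: 59.7
```

```bash
python3 -c "
from h import *
st()"
```

```text
t 21.52 pos [0.5007 0.3075 0.3527] yaw 102.37 tilt [ 0.001  0.001 -1.   ] F [-0.2  0.6 -1.3] op 0.0225 ff 59.7
```

Request:
play_rows(
  increments=[
    {"grip":0,"slide":[0,0,-0.005],"angular":[0,0,0]},
    {"grip":0,"slide":[0,0,-0.01],"angular":[0,0,0]},
    {"grip":0,"slide":[0,0,-0.014],"angular":[0,0,0]},
    {"grip":0,"slide":[0,0,-0.018],"angular":[0,0,0]},
    {"grip":0,"slide":[0,0,-0.022],"angular":[0,0,0]},
    {"grip":0,"slide":[0,0,-0.026],"angular":[0,0,0]},
    {"grip":0,"slide":[0,0,-0.031],"angular":[0,0,0]},
    {"grip":0,"slide":[0,0,-0.031],"angular":[0,0,0]},
  ],
)

```text
clock: 22.18
ee_pos: [0.5002, 0.3073, 0.3257]
orientation: [[-0.214, 0.977, -0.002], [0.977, 0.214, -0.001], [-0.0, -0.002, -1.0]]
force: [-0.9, 0.4, -2.0]
opening: 0.0223
finger_force: 59.7
```

It is entering freely. Continuing.

Request:
play_rows(
  increments=[
    {"grip":0,"slide":[0,0,-0.006],"angular":[0,0,0]},
    {"grip":0,"slide":[0,0,-0.012],"angular":[0,0,0]},
    {"grip":0,"slide":[0,0,-0.018],"angular":[0,0,0]},
    {"grip":0,"slide":[0,0,-0.024],"angular":[0,0,0]},
    {"grip":0,"slide":[0,0,-0.03],"angular":[0,0,0]},
    {"grip":0,"slide":[0,0,-0.035],"angular":[0,0,0]},
    {"grip":0,"slide":[0,0,-0.037],"angular":[0,0,0]},
    {"grip":0,"slide":[0,0,-0.037],"angular":[0,0,0]},
  ],
)

```text
clock: 22.85
ee_pos: [0.5003, 0.3074, 0.2966]
orientation: [[-0.214, 0.977, -0.001], [0.977, 0.214, -0.0], [-0.0, -0.001, -1.0]]
force: [0.2, -0.1, -0.9]
opening: 0.0227
finger_force: 59.7
```

Request:
play_rows(
  increments=[
    {"grip":0,"slide":[0,0,-0.001],"angular":[0,0,0]},
    {"grip":0,"slide":[0,0,-0.002],"angular":[0,0,0]},
    {"grip":0,"slide":[0,0,-0.003],"angular":[0,0,0]},
    {"grip":0,"slide":[0,0,-0.003],"angular":[0,0,0]},
  ],
)

```text
clock: 23.18
ee_pos: [0.5005, 0.3074, 0.295]
orientation: [[-0.214, 0.977, 0.0], [0.977, 0.214, 0.0], [0.0, 0.0, -1.0]]
force: [0.4, 0.5, -1.1]
opening: 0.0225
finger_force: 59.7
```

Request:
play_rows(
  increments=[
    {"grip":0,"slide":[0,0,-0.001],"angular":[0,0,0]},
    {"grip":0,"slide":[0,0,-0.002],"angular":[0,0,0]},
    {"grip":0,"slide":[0,0,-0.003],"angular":[0,0,0]},
    {"grip":0,"slide":[0,0,-0.003],"angular":[0,0,0]},
  ],
)

```text
clock: 23.52
ee_pos: [0.5007, 0.3076, 0.2937]
orientation: [[-0.214, 0.977, 0.001], [0.977, 0.214, 0.0], [0.0, 0.001, -1.0]]
force: [-2.1, -0.6, 4.4]
opening: 0.0228
finger_force: 60.3
```

Contact came at z 0.2937, exactly as expected for the collar on the rim. Release and rise.

Request:
play_rows(
  increments=[
    {"grip":0.7,"slide":[0,0,0],"angular":[0,0,0]},
    {"grip":0.7,"slide":[0,0,0],"angular":[0,0,0]},
    {"grip":0.7,"slide":[0,0,0],"angular":[0,0,0]},
    {"grip":0.7,"slide":[0,0,0],"angular":[0,0,0]},
    {"grip":0.7,"slide":[0,0,0.03],"angular":[0,0,0]},
    {"grip":0.7,"slide":[0,0,0.08],"angular":[0,0,0]},
    {"grip":0.7,"slide":[0,0,0.13],"angular":[0,0,0]},
    {"grip":0.7,"slide":[0,-0.03,0.17],"angular":[0,0,0]},
  ],
)

```text
clock: 24.18
ee_pos: [0.5003, 0.2852, 0.4314]
orientation: [[-0.217, 0.976, 0.002], [0.976, 0.217, 0.003], [0.002, 0.003, -1.0]]
force: [0.5, -0.0, -0.1]
opening: 0.0599
finger_force: 0.0
```

Run:
```python
from h import *
s=st()
for k in ("wrist","scene"):
    c=read_camera(k)
    r=nets.regions_of(c,"blue_gauge")[:1]
    if r:
        for z in (.084,.099): q=fitcyl([c],[r[0]["mask"]],[.5007,.307],.012,z,z+.08); print(k,r[0]["p"],"handle base z",z,q.x,q.fun)
    if k=="wrist": print("steel",circ(c,[.519,.2194],.078,.006,.009))
```

```text
t 24.18 pos [0.5003 0.2852 0.4314] yaw 102.55 tilt [ 0.002  0.003 -1.   ] F [ 0.5 -0.  -0.1] op 0.0599 ff 0.0
wrist 0.88 handle base z 0.084 [0.50059966 0.30872815] -0.893666927286943
wrist 0.88 handle base z 0.099 [0.49982999 0.31168394] -0.9304084720121029
steel [(np.float32(0.5191), np.float32(0.2201), np.float32(0.0076))]
scene 0.76 handle base z 0.084 [0.50316753 0.3010564 ] -0.9023569023569024
scene 0.76 handle base z 0.099 [0.51209859 0.29034729] -0.881578947368421
```

```bash
python3 -c "
from h import *
print(robot.job_done())"
```

```text
the job is handed in; nothing more can be done
None
```

I handed the job in at 24 s: brass sleeve in nest a, steel in nest b, and the blue gauge home in the brass bore with its collar meeting the rim at the expected height; no verdict came back.

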